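Hang the blue hook-on cup in the gap on the rail

TASK

Hang the blue hook-on cup on the rail rack, in the gap between the two white cups, hooked over the rail from the front just as they are. Lower it through the gap without unhooking the white cups or shoving them out of place.

Things in the scene. Friction and masses are not known exactly. Their poses are not given: they have to be found in the camera images.
- blue_cup_center (a point): blue cup with hook at its back, loose, upright; point on the strap, 77.5 mm above underside (half height), mid-strap. x to back, z up. Cup 44x44x55, its axis at x -25. Strap 6 thick; on top upright ribbed grip 10 (x) by 24 (y), z +28.5 to +77.5. Hook behind strap: underside z +22.5, top +28.5, opening 28 wide with middle at x +17, lip down to z -1.5. 0.08-0.17 kg (mm; not the alike orange cup)
- rail_mid (a point): middle of the top edge of the rack's upper steel rail, 135 mm above the worktop; rail 8 mm thick (x), 14 high, 236 long (y). x to the back, away from the robot; z up. Fixed. A bar as thick lies below it, 50-62 mm above the worktop; end posts 148 mm high at y +-118. Cups hang in front (-x), hook over the rail, lip behind it, underside 35 mm above the worktop
- white_left: white cup, same shape and size as the blue one (155 mm high, 44 mm wide), hanging loose on the rail left of the gap (+y). Origin at the centre of the cup's underside, x towards its hook, y along the rail, z up. The white cups' centres are 116 to 136 mm apart, so the gap between them is 72 to 92 mm wide
- white_right: the other white cup, alike, hanging loose on the rail right of the gap (-y). Origin at the centre of its underside, axes as the left one

How it is judged:
By the outcome, as a careful person would: the job done as asked, in the order asked, and still so for the second after the job is handed in, with the robot touching nothing.
It also fails if it takes over 35 s, if anything falls off the work surface, if the arm or the gripper's body presses on something with over 40 N, if the wrist force passes 120 N, or if a joint passes its speed limit or range.

ROBOT

A 6-joint arm with a two-finger parallel gripper is mounted at the origin on a cart in front of the work surface, level with it; the furniture and walls round the work are solid. World frame = base frame: x ahead of the robot, y to its left, z up, the work surface at z = 0. Lengths are in mm, angles in rad, forces in N, time in s.
With the tool pointing down it reaches from about 275 to 750 mm from the base axis. Payload 10.2 kg.
Tool frame: the origin (TCP) lies at the very end of the fingers, on their centre line; the grasp point (between the pads) lies 19 mm behind it; z points along the fingers, y is the line along which they close (so a half turn about z gives the same grasp; the last joint's range is limited). The gripper opens to 85 mm and grips with 20 to 120 N. Pads are 22 mm wide; open, the fingers measure 114 mm over their backs; the gripper's body (76 mm by 85 mm) begins 54 mm behind the grasp point. The pads swing forward as they close: fully open they stand 13 mm farther back than shut.
Start: joints at [1.065, 0.313, 1.498, -0, 1.331, -0.223], TCP at [146.512, 504.148, 231.294] pointing down, gripper open.
Joint ranges: [-2.94, 2.94], [-0.97, 2.17], [0.19, 2.56], [-1.23, 4.37], [0.02, 3.11], [-2.88, 2.88]. Speed limits (rad/s): [2.39, 2.39, 3.01, 3.14, 3.14, 3.14].

INTERFACE

Orientations are given as a unit quaternion [w, x, y, z].
In Python, from rig import ctrl, optics gives the robot as it stands. The module is installed in compiled form; this text tells all that it offers.
- The arm moves only by the shell command python3 -m handwheel 'ROWS' [FORCE]. ROWS is JSON, a list that holds one entry, the list of rows, each a list of 5 numbers: the gripper command: -1 is fully open, 1 is shut, values between are in proportion, then the shift along the world's x, y, z in units of 50 mm (1.0 is 50 mm), then the turn about the world's z in units of 8 degrees (1.0 is 8 degrees). In form: [[[gripper, tx, ty, tz, twist], ...]]. A call has 1 to 10 rows; each row shifts and turns the commanded pose from where the row before left it; what a row does not reach is not made up. A row lasts 1/10 s, in which the tool goes at most 50 mm and 8.59 degrees, less where a joint would pass 70% of its speed; a pose out of reach is approached as far as the arm can. A call is refused whole if a number of a shift passes 1 or a number of a turn 1, either way. A call with a gripper value outside its range is refused whole. The fingers move at their own pace and stop on an object; FORCE is the grip in N (left out, the last holds). Time passes only in rows, so rows that do not move let the fingers close. It gives the time, the measured TCP pose, the force, the opening and the grip force at its end, in the units of the state.
- ctrl.sense(): the state, without advancing time (a new reading comes with each control period).
- optics.capture(name): name is "scene" or "side" or "wrist"; returns a dict with "img" (480x640x3 uint8, blue, green, red), "K" (3x3 intrinsics, pixels), "R" (3x3) and "t" (3): a world point X has camera coordinates R X + t. Camera axes: x right, y down, z forward; pixel columns grow to the right and rows downward; lengths in mm; the calibration is good to about 2 mm. A picture is of the moment at which its call begins. There is no depth.
- ctrl.finish_job(): hands the job in; it is judged then, once.
The state is a dict: "time_s": time; "joints": joint angles; "dq": joint speeds; "tau": joint torques, N m; "eef_pos": TCP position; "ee_rot": TCP orientation; "force": force on the tool from outside, world axes, zero at the start; "wrist_torque": the same for the moment, N m; "grip_width": opening from 0.0 (shut) to 1.0 (fully open); "grip_force": force on a finger pad.
Only numpy, scipy, OpenCV 4.12 (cv2) and the standard library are available. Lean on these libraries where they do the work, as an engineer would, in place of code of your own. Each camera call takes 0.05 s, during which the arm holds its last target. There are 200 camera calls.

## Working session

There is one attempt and no reset: what is moved stays moved. The work goes in short steps, Python scripts to look and compute and a shell command to move; the robot and the scene stay as the last step left them, time stands still between calls to the robot, and variables do not carry over. Pictures are saved under pics/ and viewed, at most 13 in all, crops included, and the job is handed in when it is done.

```bash
mkdir -p pics; cat > h.py <<'E'
import numpy as np, cv2
from rig import ctrl, optics
def ray(c,u,v):
    d=np.linalg.inv(c["K"])@np.array([u,v,1.]); R=c["R"]; return -R.T@c["t"], R.T@d
def onplane(c,u,v,ax,val):
    o,d=ray(c,u,v); return o+d*(val-o[ax])/d[ax]
def proj(c,X):
    p=c["K"]@(c["R"]@np.array(X,float)+c["t"]); return p[:2]/p[2]
def tri(c1,p1,c2,p2):
    o1,d1=ray(c1,*p1);o2,d2=ray(c2,*p2)
    s=np.linalg.lstsq(np.c_[d1,-d2],o2-o1,rcond=None)[0]
    a=o1+s[0]*d1;b=o2+s[1]*d2; return (a+b)/2,np.linalg.norm(a-b)
E
python3 - <<'E'
from h import *
for n in ("scene","side"):
    c=optics.capture(n); cv2.imwrite(f"pics/{n}0.png",c["img"]); np.savez(f"{n}0.npz",**c); print(n,-c["R"].T@c["t"],c["R"][2],c["K"][0,0])
E
```

```text
scene [ 179.06056426 -319.03679007  764.25497166] [ 0.36436667  0.61906452 -0.69569824] 614.2306248722128
side [305.21356035 986.04783641 468.37011427] [ 0.24933595 -0.86820288 -0.42901671] 456.86871552627724
```

View pics/scene0.png

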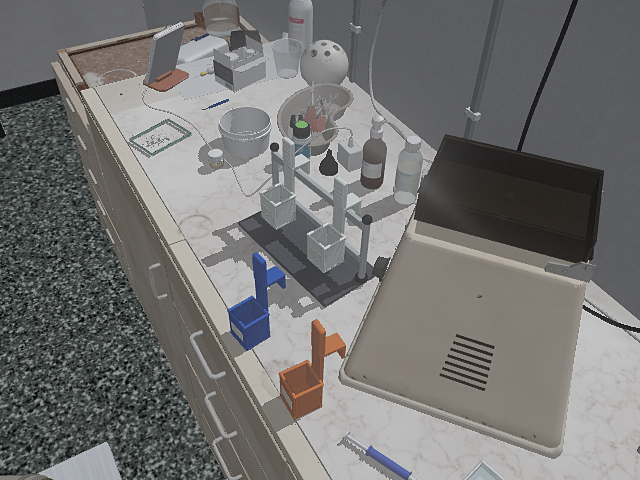

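View pics/side0.png

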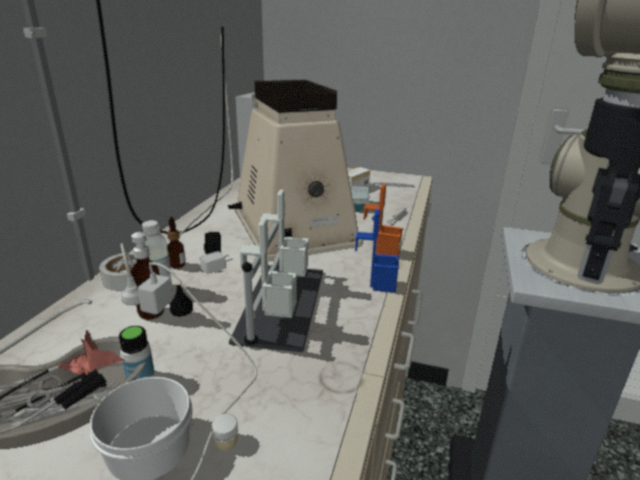

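The scene view shows the blue cup at about (250,320) with its grip top at (260,257), and the rack with the white cups at (278,205) and (326,246). In the side view, blue is at (385,272), the orange cup sits beyond it, and the whites are at (280,295) and (293,255). I'll take enlarged crops for exact corners.

```bash
python3 - <<'E'
from h import *
a=cv2.imread("pics/scene0.png")[130:360,220:400]; b=cv2.imread("pics/side0.png")[180:350,225:415]
cv2.imwrite("pics/c1.png",cv2.resize(a,None,fx=2.6,fy=2.6,interpolation=2)); cv2.imwrite("pics/c2.png",cv2.resize(b,None,fx=3.5,fy=3.5,interpolation=2))
for n in("scene","side"):
    c=np.load(n+"0.npz"); im=c["img"]; hsv=cv2.cvtColor(im,cv2.COLOR_BGR2HSV)
    m=cv2.inRange(hsv,(108,150,60),(125,255,255)); k,l,s,ce=cv2.connectedComponentsWithStats(m)
    for i in range(1,k):
        if s[i,4]>60: print(n,s[i],ce[i])
E
```

```text
scene [267 266  18  19 197] [273.84263959 274.39593909]
scene [228 296  27  17  67] [239.82089552 303.53731343]
scene [239 309  30  20  86] [254.15116279 320.04651163]
side [356 210  23  31 199] [370.21105528 229.35678392]
side [371 253  27  39 847] [384.17709563 272.48878394]
```

View pics/c1.png

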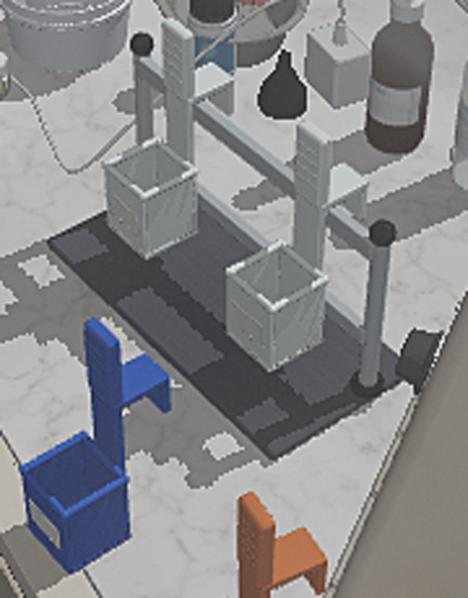

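View pics/c2.png

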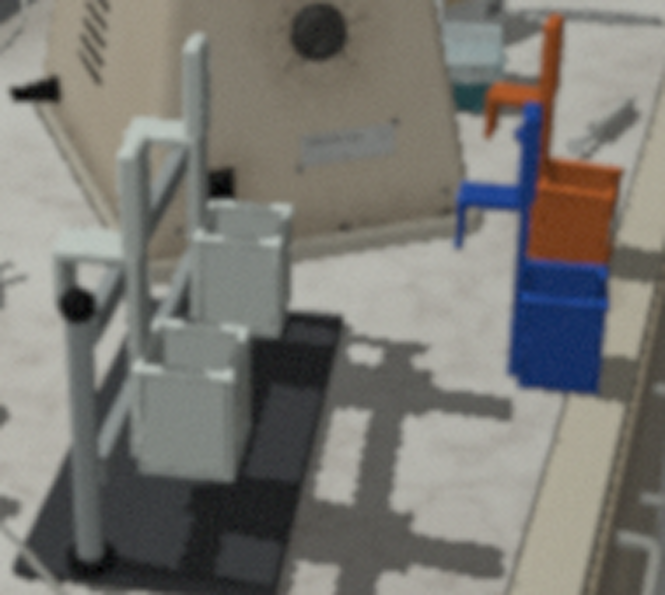

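Readings from the crops (crop pixels). Scene, c1: blue rim corners (25,468), (75,435), (128,483), (75,515); white rims (105,165), (153,140), (198,172), (150,202) and (227,272), (275,243), (327,280), (277,310); balls (142,43), (381,234). Side, c2: blue grip top (532,106), left post ball (77,304), white grip tops (135,128), (195,37).

```bash
python3 - <<'E'
from h import *
np.set_printoptions(precision=1,suppress=True)
s=np.load("scene0.npz"); d=np.load("side0.npz")
S=lambda x,y:(x/2.6+219.7,y/2.6+129.7); D=lambda x,y:(x/3.5+224.6,y/3.5+179.6)
for n,z,P in [("blue",55,[(25,468),(75,435),(128,483),(75,515)]),("WL",90,[(105,165),(153,140),(198,172),(150,202)]),("WR",90,[(227,272),(275,243),(327,280),(277,310)]),("balls",143,[(142,43),(381,234)]),("bluegriptop",155,[(86,323),(99,319),(120,345),(107,350)]),("WLg",190,[(162,22),(175,16),(193,38),(180,45)]),("WRg",190,[(296,130),(309,124),(329,145),(316,152)])]:
    Q=np.array([onplane(s,*S(*p),2,z) for p in P]); e=np.diff(np.vstack([Q,Q[:1]]),axis=0)
    print(n,Q[:,:2].tolist() and Q[:,:2].round(1).tolist(),"c",Q.mean(0),"len",np.hypot(e[:,0],e[:,1]),"ang",np.degrees(np.arctan2(e[:,1],e[:,0])))
for n,a,b in [("blueg",(103,334),(532,106)),("ball",(142,43),(77,304)),("WLg",(178,30),(135,135)),("WRg",(313,138),(195,40))]:
    print(n,*tri(s,S(*a),d,D(*b)))
print(ctrl.sense()["ee_rot"],ctrl.sense()["force"])
E
```

```text
blue [[369.0, 239.9], [404.4, 248.2], [415.1, 201.6], [379.2, 195.8]] c [391.9 221.4  55. ] len [36.4 47.9 36.3 45.3] ang [  13.2  -77.1 -170.9  103.1]
WL [[510.8, 420.0], [550.4, 427.7], [560.7, 384.1], [519.6, 373.0]] c [535.4 401.2  90. ] len [40.3 44.8 42.6 47.8] ang [  11.1  -76.7 -164.9  100.5]
WR [[530.7, 292.6], [569.7, 300.8], [580.3, 256.9], [540.5, 249.5]] c [555.3 275.   90. ] len [39.9 45.2 40.5 44.2] ang [  11.9  -76.4 -169.6  102.9]
balls [[562.0, 462.5], [596.5, 228.8]] c [579.2 345.7 143. ] len [236.2 236.2] ang [-81.6  98.4]
bluegriptop [[411.6, 236.0], [419.0, 235.3], [420.1, 212.7], [412.6, 212.8]] c [415.8 224.2 155. ] len [ 7.4 22.7  7.6 23.3] ang [ -5.3 -87.1 179.4  92.3]
WLg [[554.0, 417.1], [564.2, 418.9], [562.8, 392.9], [552.3, 390.3]] c [558.3 404.8 190. ] len [10.3 26.  10.8 26.8] ang [  10.1  -93.1 -166.2   86.3]
WRg [[571.2, 285.2], [580.7, 286.3], [580.6, 264.5], [570.8, 262.8]] c [575.8 274.7 190. ] len [ 9.5 21.8  9.9 22.4] ang [   6.5  -90.2 -170.    88.9]
blueg [416.3 223.6 156. ] 1.4504912714487395
ball [562.5 463.7 142. ] 0.16159383996032178
WLg [559.1 403.2 192.3] 3.169085831242222
WRg [579.4 276.9 189.1] 4.592431858447783
[-0.   0.1  1.  -0. ] [ 0.3  0.2 -0.6]
```

```bash
python3 -m handwheel '[[[-1,0.54,-0.56,0,-0.82],[-1,0.54,-0.56,0,-0.82],[-1,0.54,-0.56,0,-0.82],[-1,0.54,-0.56,0,-0.82],[-1,0.54,-0.56,0,-0.82],[-1,0.54,-0.56,0,-0.82],[-1,0.54,-0.56,0,-0.82],[-1,0.54,-0.56,0,-0.82],[-1,0.54,-0.56,0,-0.82],[-1,0.54,-0.56,0,-0.82]]]'
python3 - <<'E'
from h import *
c=optics.capture("wrist"); cv2.imwrite("pics/w1.png",c["img"]); np.savez("w1.npz",**c); print(-c["R"].T@c["t"],c["R"][2]);s=ctrl.sense();print(s["eef_pos"],s["ee_rot"],s["joints"])
E
```

```text
time_s: 1.1
eef_pos: [417.3, 222.8, 231.1]
ee_rot: [-0.0, 0.657, 0.754, -0.0]
force: [0.2, -0.2, 0.7]
grip_width: 1.0
grip_force: 0.0
[408.63004558 291.02084931 374.52742811] [ 0.03736098 -0.26851556 -0.96255054]
[420.56565213 219.5104905  230.91659588] [ 9.02034628e-04  6.60020256e-01  7.51247191e-01 -3.25705790e-04] [ 0.23439882  0.20141031  1.64341088 -0.00192101  1.29626211  0.10581506]
```

View pics/w1.png

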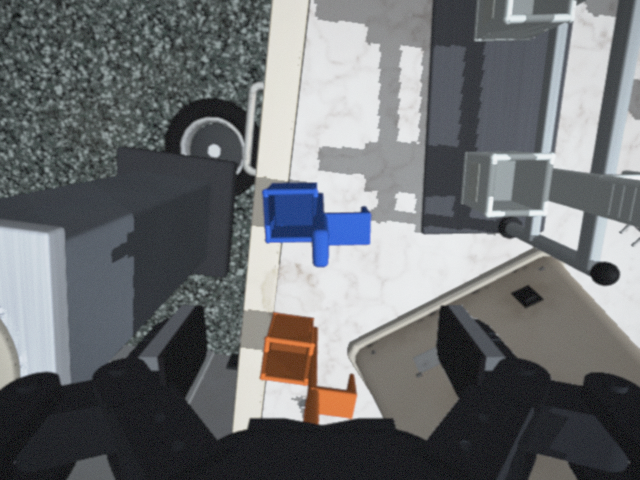

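The wrist view shows the blue rim corners at about (265,185), (317,184), (317,240), (266,241), the grip top at (321,262) and the hook to the right. The right post's ball is at (604,272) and the right white cup's rim is around (468..553,153..213).

```bash
python3 - <<'E'
from h import *
np.set_printoptions(precision=1,suppress=True)
c=np.load("w1.npz")
hsv=cv2.cvtColor(c["img"],cv2.COLOR_BGR2HSV); m=cv2.inRange(hsv,(105,120,50),(128,255,255))
k,l,st,ce=cv2.connectedComponentsWithStats(m); i=1+st[1:,4].argmax(); print(st[i])
m=(l==i)
# grip: bottom part rows; extents
for r in range(246,272,3):
    x=np.where(m[r])[0]; print(r,x.min() if len(x) else None,x.max() if len(x) else None,end=" | ")
print()
hk=[(x,np.where(m[:,x])[0].min(),np.where(m[:,x])[0].max()) for x in (335,345,355,362)]; print(hk)
P=lambda p,z:onplane(c,*p,2,z)[:2]
for j in (1,2):
    a=P((hk[0][0],hk[0][j]),106);b=P((hk[3][0],hk[3][j]),106); print("hook edge",a,b,np.degrees(np.arctan2(*(b-a)[::-1])))
R=[P(p,55) for p in [(265,185),(317,184),(317,240),(266,241)]]; print("rim",np.array(R).mean(0),R)
print("ball R",P((604,272),143))
W=[P(p,90) for p in [(466,153),(553,154),(549,213),(469,213)]]; print("WR",np.array(W).mean(0),W)
for p in [(314,262),(328,262),(321,265)]: print("grip",P(p,155))
s=ctrl.sense(); print(s["eef_pos"],s["dq"],proj(c,s["eef_pos"]))
E
```

```text
[ 263  183  108   84 5150]
246 313 327 | 249 313 327 | 252 313 327 | 255 313 327 | 258 313 327 | 261 314 327 | 264 314 326 | 267 None None | 270 None None | 
[(335, np.int64(213), np.int64(244)), (345, np.int64(213), np.int64(244)), (355, np.int64(213), np.int64(243)), (362, np.int64(208), np.int64(243))]
hook edge [425.6 239.6] [443.8 245.7] 18.569659598216894
hook edge [428.9 217.1] [448.1 220.5] 10.096259904343887
rim [392.4 224.7] [array([368.3, 245.1]), array([410.6, 251.7]), array([417. , 204.5]), array([373.9, 197.6])]
ball R [597.9 232.5]
WR [549.7 275.5] [array([513.1, 292.6]), array([575.1, 300.5]), array([584.9, 258.5]), array([525.7, 250.3])]
grip [414.4 217.8]
grip [422.7 219. ]
grip [418.8 216.5]
[420.6 219.5 230.9] [ 0.1 -0.   0.   0.  -0.  -0.1] [326.1 319.1]
```

```bash
python3 -m handwheel '[[[-1,0.01,0.04,0,0.1],[-1,0,0,0,0],[-1,0,0,0,0]]]'; python3 -m handwheel '[[[-1,0,0,-0.4,0],[-1,0,0,-0.6,0],[-1,0,0,-0.6,0],[-1,0,0,-0.4,0],[-1,0,0,-0.2,0],[-1,0,0,0,0],[-1,0,0,0,0]]]'
```

```text
time_s: 1.45
eef_pos: [416.4, 226.8, 231.3]
ee_rot: [-0.0, 0.649, 0.761, -0.0]
force: [0.5, 0.3, -0.2]
grip_width: 0.998
grip_force: 0.0
time_s: 2.15
eef_pos: [417.3, 226.6, 122.2]
ee_rot: [0.0, 0.649, 0.761, 0.001]
force: [-0.1, 0.1, 0.6]
grip_width: 1.002
grip_force: 0.0
```

```bash
python3 -m handwheel '[[[1,0,0,0,0],[1,0,0,0,0],[1,0,0,0,0],[1,0,0,0,0],[1,0,0,0,0],[1,0,0,0,0],[1,0,0,0,0],[1,0,0,0,0]]]' 50; python3 - <<'E'
from h import *
c=optics.capture("side"); cv2.imwrite("pics/s1.png",cv2.resize(c["img"][120:320,300:500],None,fx=3,fy=3,interpolation=2)); np.savez("s1.npz",**c)
E
```

```text
time_s: 2.95
eef_pos: [416.9, 226.1, 121.5]
ee_rot: [-0.0, 0.649, 0.76, -0.0]
force: [-2.6, -0.5, 5.5]
grip_width: 0.109
grip_force: 49.5
```

View pics/s1.png

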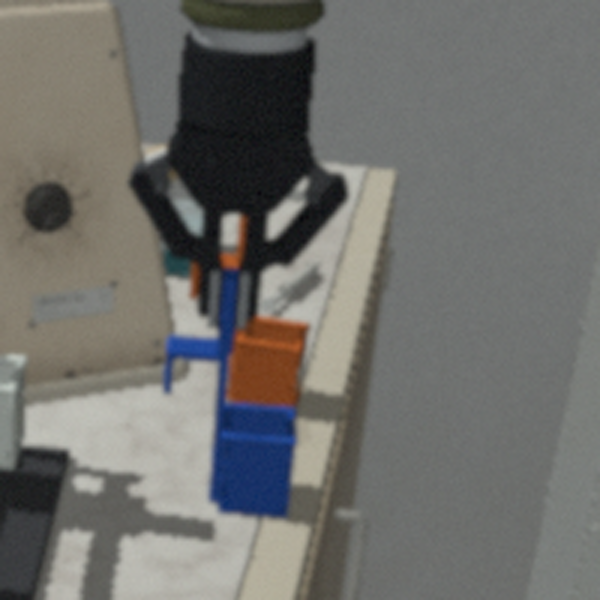

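Grasp is good: the blue grip sits between the pads at crop (230,290) and the cup is upright. Lifting and moving to just in front of the gap.

```bash
python3 -m handwheel '[[[1,0,0,0.2,0],[1,0,0,0.4,0],[1,0,0,0.5,0],[1,0,0,0.4,0],[1,0,0,0.2,0],[1,0,0,0,0]]]'; python3 -m handwheel '[[[1,0.1,0.2,0,0],[1,0.2,0.4,0,-0.06],[1,0.2,0.4,0,0],[1,0.2,0.4,0,0],[1,0.2,0.4,0,0],[1,0.1,0.2,0,0],[1,0,0,0,0],[1,0,0,0,0]]]'
python3 - <<'E'
from h import *
ims=[]
for n in("scene","side","wrist"):
    c=optics.capture(n); np.savez(n+"2.npz",**c); ims.append(c["img"])
a=cv2.resize(ims[0][90:310,200:400],None,fx=2,fy=2,interpolation=2);b=cv2.resize(ims[1][100:320,220:420],None,fx=2,fy=2,interpolation=2)
cv2.imwrite("pics/v2.png",np.hstack([a,b]));cv2.imwrite("pics/w2.png",ims[2])
E
```

```text
time_s: 3.6
eef_pos: [417.5, 226.3, 207.3]
ee_rot: [0.001, 0.649, 0.76, 0.001]
force: [-0.7, -0.9, -2.3]
grip_width: 0.11
grip_force: 48.8
time_s: 4.4
eef_pos: [466.6, 326.2, 205.1]
ee_rot: [-0.0, 0.653, 0.758, -0.001]
force: [-0.2, -0.3, -1.4]
grip_width: 0.108
grip_force: 48.8
```

View pics/v2.png

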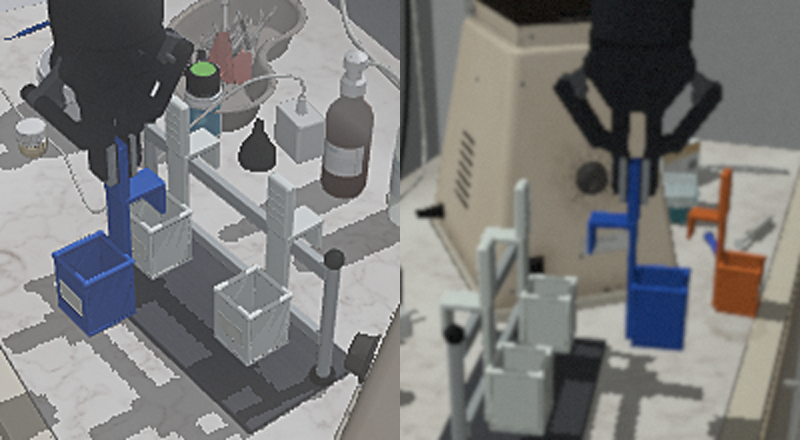

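View pics/w2.png

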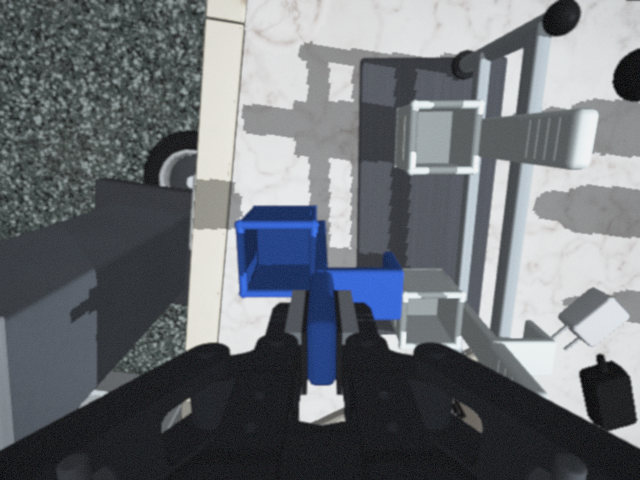

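Wrist view: blue rim at (238,223)–(316,296), WL rim (410,102)–(485,173), WR rim (402,270)–(462,347), and the rail's front edge from about (523,60) to (497,335). I'll compute the remaining offset.

```bash
python3 - <<'E'
from h import *
np.set_printoptions(precision=1,suppress=True)
c=np.load("wrist2.npz"); s=np.load("scene2.npz")
t=np.radians(8.4); ux=np.array([np.cos(t),np.sin(t)]); uy=np.array([-ux[1],ux[0]])
def mean(c,P,z): 
    Q=np.array([onplane(c,*p,2,z)[:2] for p in P]); return Q
S=lambda x,y:(x/2+199.75,y/2+89.75)
def show(n,Q): print(n,"c",Q.mean(0),"rail-frame",Q.mean(0)@ux,Q.mean(0)@uy,"sides",np.linalg.norm(Q-np.roll(Q,-1,0),axis=1))
show("W blue",mean(c,[(238,223),(318,222),(316,296),(239,297)],139))
show("W WL",mean(c,[(412,102),(485,102),(480,173),(412,172)],90))
show("W WR",mean(c,[(402,270),(456,269),(462,347),(402,347)],90))
r=mean(c,[(534,60),(506,335)],135); d=r[0]-r[1]; print("rail front edge/rear?",r,np.degrees(np.arctan2(d[1],d[0]))-90,r@ux)
show("W ballL",mean(c,[(562,17)],143))
show("S blue",mean(s,[S(55,263),S(97,236),S(134,265),S(92,292)],139))
show("S WR",mean(s,[S(214,293),S(251,267),S(291,296),S(251,319)],90))
show("S ballR",mean(s,[S(334,260)],143))
E
```

```text
W blue c [443.  321.7] rail-frame 485.2183777180236 253.53485651540953 sides [44.5 44.4 45.2 44.5]
W WL c [538.2 403.7] rail-frame 591.3514336230628 320.7082267399238 sides [46.  44.3 45.  43.7]
W WR c [554.4 284. ] rail-frame 589.9781843873644 199.9353750279894 sides [38.2 63.  45.1 61.5]
rail front edge/rear? [[558.7 445.7]
 [587.4 293.1]] 10.651196732510897 [617.8 623.9]
W ballL c [562.5 463.9] rail-frame 624.271034234612 376.719335748663 sides [0.]
S blue c [440.  316.2] rail-frame 481.47368376346253 248.5326554836258 sides [42.7 44.4 41.6 43.3]
S WR c [554. 274.] rail-frame 588.036228125325 190.08759289804794 sides [42.8 45.7 41.3 40.7]
S ballR c [597.1 228.4] rail-frame 624.0517920457777 138.7009871289719 sides [0.]
```

```bash
python3 -m handwheel '[[[1,0.2,0.04,0,0],[1,0.4,0.07,0,0],[1,0.4,0.07,0,0],[1,0.4,0.07,0,0],[1,0.4,0.07,0,0],[1,0.2,0.04,0,0],[1,0,0,0,0],[1,0,0,0,0],[1,0,0,0,0]]]'
python3 - <<'E'
from h import *
ims=[]
for n in("scene","side"):
    c=optics.capture(n); np.savez(n+"3.npz",**c); ims.append(c["img"])
a=cv2.resize(ims[0][60:260,220:400],None,fx=2.2,fy=2.2,interpolation=2);b=cv2.resize(ims[1][140:340,220:400],None,fx=2.2,fy=2.2,interpolation=2)
cv2.imwrite("pics/v3.png",np.hstack([a,b]))
E
```

```text
time_s: 5.45
eef_pos: [566.4, 344.1, 206.6]
ee_rot: [-0.0, 0.653, 0.758, -0.0]
force: [1.2, 0.5, -1.3]
grip_width: 0.107
grip_force: 49.0
```

View pics/v3.png

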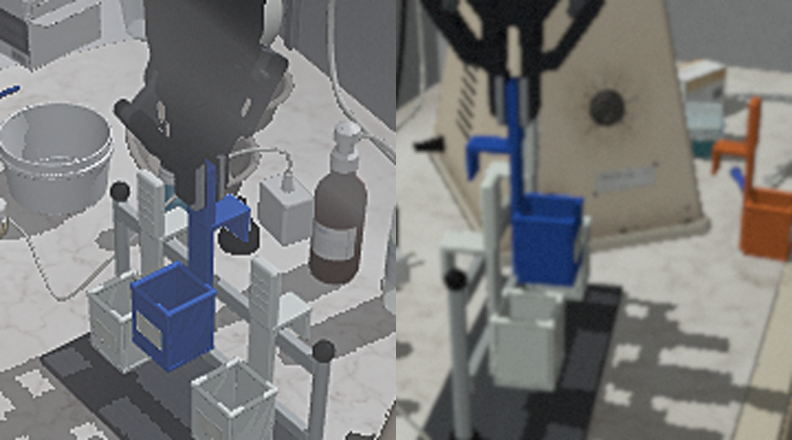

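Blue hangs over the gap between the whites: scene crop rim (132–215, 264–324), WR at (191–276, 360–425), WL behind on the left. The hook lip is beyond the rail. Lowering gently.

```bash
python3 -m handwheel '[[[1,0,0,-0.1,0],[1,0,0,-0.2,0],[1,0,0,-0.2,0],[1,0,0,-0.2,0],[1,0,0,-0.1,0],[1,0,0,-0.08,0],[1,0,0,0,0],[1,0,0,0,0]]]'; python3 -m handwheel '[[[1,0,0,-0.04,0],[1,0,0,-0.03,0],[1,0,0,-0.03,0],[1,0,0,0,0]]]';  python3 - <<'E'
from h import *
ims=[]
for n in("scene","side"):
    c=optics.capture(n); np.savez(n+"4.npz",**c); ims.append(c["img"])
a=cv2.resize(ims[0][60:260,220:400],None,fx=2.2,fy=2.2,interpolation=2);b=cv2.resize(ims[1][140:340,220:400],None,fx=2.2,fy=2.2,interpolation=2)
cv2.imwrite("pics/v4.png",np.hstack([a,b]))
E
```

```text
time_s: 6.35
eef_pos: [567.1, 344.2, 162.6]
ee_rot: [0.0, 0.653, 0.758, 0.0]
force: [0.0, -0.4, -1.9]
grip_width: 0.109
grip_force: 49.0
time_s: 6.75
eef_pos: [566.9, 344.1, 157.1]
ee_rot: [-0.0, 0.653, 0.758, -0.0]
force: [0.5, -0.5, -1.6]
grip_width: 0.115
grip_force: 49.0
```

View pics/v4.png

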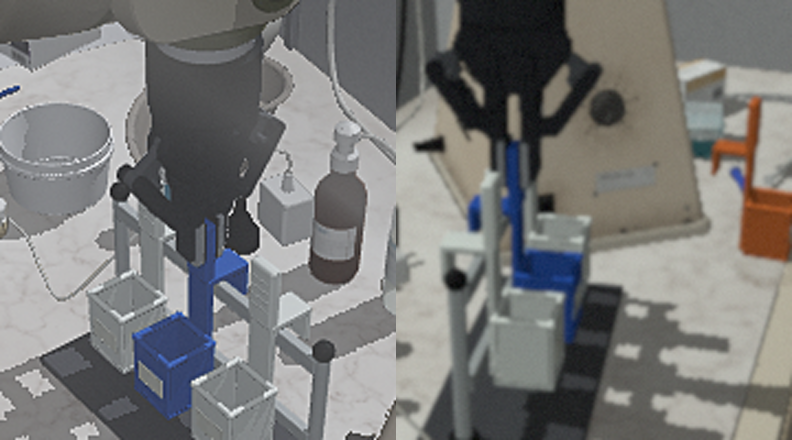

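Blue sits in the gap, level with the whites, with its hook over the rail (scene crop (230,268)). I'll lower until the force shows contact, then ease it towards the rail.

```bash
python3 -m handwheel '[[[1,0,0,-0.02,0],[1,0,0,-0.01,0],[1,0,0,0,0]]]';python3 -m handwheel '[[[1,0.04,0.006,0,0],[1,0.04,0.006,0,0],[1,0,0,0,0],[1,0,0,0,0]]]'
```

```text
time_s: 7.15
eef_pos: [567.1, 344.2, 156.6]
ee_rot: [0.0, 0.653, 0.758, 0.0]
force: [-2.2, -1.2, 5.2]
grip_width: 0.111
grip_force: 49.8
time_s: 7.55
eef_pos: [570.3, 344.9, 156.5]
ee_rot: [-0.001, 0.652, 0.758, -0.001]
force: [-6.9, -1.8, 7.7]
grip_width: 0.108
grip_force: 50.5
```

```bash
python3 -m handwheel '[[[0.6,0,0,0,0],[0.4,0,0,0,0],[0.2,0,0,0,0],[0.2,0,0,0,0],[0.2,0,0,0,0]]]'; python3 -m handwheel '[[[0.2,0,0,0.2,0],[0.2,0,0,0.4,0],[0.2,0,0,0.6,0],[0.2,0,0,0.6,0],[0.2,0,0,0.4,0],[0.2,-0.4,0,0.2,0],[0.2,-0.8,0,0,0],[0.2,-0.8,0,0,0],[0.2,-0.4,0,0,0],[0.2,0,0,0,0]]]';  python3 - <<'E'
from h import *
ims=[]
for n in("scene","side"):
    c=optics.capture(n); np.savez(n+"5.npz",**c); ims.append(c["img"])
a=cv2.resize(ims[0][60:260,220:400],None,fx=2.2,fy=2.2,interpolation=2);b=cv2.resize(ims[1][140:340,220:400],None,fx=2.2,fy=2.2,interpolation=2)
cv2.imwrite("pics/v5.png",np.hstack([a,b]))
E
```

```text
time_s: 8.05
eef_pos: [571.0, 344.7, 155.6]
ee_rot: [-0.0, 0.653, 0.758, -0.0]
force: [0.0, 0.6, -0.2]
grip_width: 0.404
grip_force: 0.0
time_s: 9.05
eef_pos: [449.1, 345.2, 277.6]
ee_rot: [0.0, 0.652, 0.758, 0.001]
force: [0.4, -0.7, 0.1]
grip_width: 0.403
grip_force: 0.0
```

View pics/v5.png

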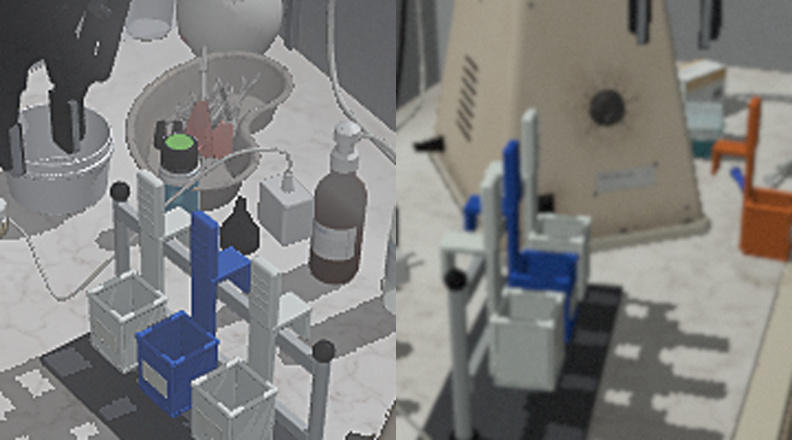

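Blue hangs in line between the two white cups, hook over the rail (scene crop (232,262)). The whites look unmoved and the gripper is clear, so I'm handing in.

```bash
python3 -c "
from rig import ctrl; print(ctrl.finish_job())"
```

```text
the job is handed in; nothing more can be done
None
```

The blue cup hangs on the rail in the gap between the two white cups, hooked from the front; the white cups looked unmoved in the last pictures, and I handed the job in after about 9 s of robot time (no verdict was returned).

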